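# Sort dispenser drive parts into their sample-marked trays

### The job

Sort the five drive parts on the bench into the three grey trays, each into the tray whose far ledge shows a sample of it: both toothed wheels in one, both square flanges in another, the square shaft in the third. Lower every part into its tray before letting go, do not drop it, and leave it lying flat on the tray's floor, wheels and flanges with the hub up, nothing on top of another part or on a wall. Leave the plain drilled disc, which has no tray, and the small clear cup standing where they are.

Things in the scene. Friction and masses are not known exactly. Their poses are not given: they have to be found in the camera images.
- gear_a: Dark steel toothed wheel standing flat: 14 teeth, 63 mm over the teeth, 12 mm thick, with a bright round hub 24 mm in diameter on its top that reaches 42 mm above its underside (grip it by the hub). Origin: centre of the underside; z up along the hub; any yaw. 0.17 to 0.29 kg. The two wheels are alike.
- gear_b: Dark steel toothed wheel standing flat: 14 teeth, 63 mm over the teeth, 12 mm thick, with a bright round hub 24 mm in diameter on its top that reaches 42 mm above its underside (grip it by the hub). Origin: centre of the underside; z up along the hub; any yaw. 0.17 to 0.29 kg. The two wheels are alike.
- flange_a: Aluminium bearing flange lying flat: square plate 48 x 48 mm, 8 mm thick, with a round boss 28 mm in diameter on its top that reaches 38 mm above the underside (grip it by the boss). Origin: centre of the underside; z up along the boss, x and y along the plate's sides; any yaw. 0.075 to 0.13 kg. The two flanges are alike.
- flange_b: Aluminium bearing flange lying flat: square plate 48 x 48 mm, 8 mm thick, with a round boss 28 mm in diameter on its top that reaches 38 mm above the underside (grip it by the boss). Origin: centre of the underside; z up along the boss, x and y along the plate's sides; any yaw. 0.075 to 0.13 kg. The two flanges are alike.
- shaft: Bright steel drive shaft lying on the bench, 90 mm long: the middle 50 mm is square, 16 x 16 mm, with a round journal 12 mm in diameter and 20 mm long at each end. Origin: its very centre, 8 mm above what it lies on; x along its length (either way round); any yaw. 0.1 to 0.17 kg.
- disc: Bystander: plain bright steel disc, no teeth and no hub, 62 mm in diameter, 10 mm thick, with drilled holes; lies among the parts. Origin: centre of the underside. Leave it where it is.
- cup: Bystander: small clear plastic square cup, 64 x 64 mm, 60 mm high, open at the top, loose, standing to the left or right of the trays. (A closed jar of about the same size stands on the other side.) Origin: centre of the underside. Leave it where it is.
- tray_gear: Fixed grey open tray, 118 x 178 mm outside (its x, y), 110 x 170 mm inside, walls 22 mm high, floor 4 mm above the bench. Origin: centre of underside; x points away from the robot (yaw within 0.18 rad). A 20 mm high plywood ledge on its +x side, 59 to 135 mm from the origin, carries a thin fixed sample: a toothed wheel. Trays differ only by sample and change places. Both wheels go here, apart along y.
- tray_flange: Fixed grey open tray, 118 x 178 mm outside (its x, y), 110 x 170 mm inside, walls 22 mm high, floor 4 mm above the bench. Origin: centre of underside; x points away from the robot (yaw within 0.18 rad). A 20 mm high plywood ledge on its +x side, 59 to 135 mm from the origin, carries a thin fixed sample: a square flange with a round boss. Trays differ only by sample and change places. Both flanges go here, apart along y.
- tray_shaft: Fixed grey open tray, 118 x 178 mm outside (its x, y), 110 x 170 mm inside, walls 22 mm high, floor 4 mm above the bench. Origin: centre of underside; x points away from the robot (yaw within 0.18 rad). A 20 mm high plywood ledge on its +x side, 59 to 135 mm from the origin, carries a thin fixed sample: a shaft lying along the tray's y. Trays differ only by sample and change places. The shaft goes here.
Not all that is in view belongs to the job. Leave any pink or purple look-alike of the gear_a alone. What is shaped like the flange_a but purple is not meant.

How it is judged:
At the end, for the whole second after the job is handed in: Each part lies in its sample's tray: origin within 50 mm (x) and 80 mm (y) of the tray's centre, at most 6 mm above resting height, level within 0.15 rad (wheels, flanges hub up), slower than 0.02 m/s. Disc and cup within 20 mm of their start (x of gear_a in the frame of tray_gear between -0.05 and 0.05 m and y of gear_a in the frame of tray_gear between -0.08 and 0.08 m and z of each of gear_a, gear_b in the frame of tray_gear below 0.01 m and linear speed of each of gear_a, gear_b, flange_a, flange_b, shaft below 0.02 m/s and angle between each of gear_a, gear_b, flange_a, flange_b's own z axis and vertical below 0.15 rad and x of gear_b in the frame of tray_gear between -0.05 and 0.05 m and y of gear_b in the frame of tray_gear between -0.08 and 0.08 m and x of flange_a in the frame of tray_flange between -0.05 and 0.05 m and y of flange_a in the frame of tray_flange between -0.08 and 0.08 m and z of each of flange_a, flange_b in the frame of tray_flange below 0.01 m and x of flange_b in the frame of tray_flange between -0.05 and 0.05 m and y of flange_b in the frame of tray_flange between -0.08 and 0.08 m and x of shaft in the frame of tray_shaft between -0.05 and 0.05 m and y of shaft in the frame of tray_shaft between -0.08 and 0.08 m and z of shaft in the frame of tray_shaft below 0.018 m and angle between shaft's own x axis and vertical between 1.42 and 1.72 rad and distance of each of disc, cup from where it was at the start of the episode below 0.02 m); the robot touches nothing.
It fails at once if a part was let go over its tray more than 45 mm above where it lies on the tray's floor ((horizontal distance between gear_a and tray_gear below 0.1 m and z of gear_a in the frame of tray_gear above 0.049 m and contact force between the fingers and gear_a below 0.02 N) or (horizontal distance between gear_b and tray_gear below 0.1 m and z of gear_b in the frame of tray_gear above 0.049 m and contact force between the fingers and gear_b below 0.02 N) or (horizontal distance between flange_a and tray_flange below 0.1 m and z of flange_a in the frame of tray_flange above 0.049 m and contact force between the fingers and flange_a below 0.02 N) or (horizontal distance between flange_b and tray_flange below 0.1 m and z of flange_b in the frame of tray_flange above 0.049 m and contact force between the fingers and flange_b below 0.02 N) or (horizontal distance between shaft and tray_shaft below 0.1 m and z of shaft in the frame of tray_shaft above 0.057 m and contact force between the fingers and shaft below 0.02 N)).
It fails at once if the plain disc or the clear cup was moved by more than 20 mm (distance of any of disc, cup from where it was at the start of the episode above 0.02 m).
It also fails if it takes over 122 s, if anything falls off the work surface, if the arm or the gripper's body presses on something with over 40 N, if the wrist force passes 120 N, or if a joint passes its speed limit or range.

### The arm

A 6-joint arm with a two-finger parallel gripper is mounted at the origin on the work surface. World frame = base frame: x ahead of the robot, y to its left, z up, the work surface at z = 0. Lengths are in m, angles in rad, forces in N, time in s.
With the tool pointing down it reaches from about 0.35 to 0.85 m from the base axis. Payload 8.1 kg.
Tool frame: the origin (TCP) lies midway between the tips of the shut fingers; the grasp point (between the pads) lies 19 mm behind it (robot.grip_point_offset is the distance from the TCP to the grasp point, in m); z points along the fingers, y is the line along which they close (so a half turn about z gives the same grasp; the last joint's range is limited). The gripper opens to 93 mm and grips with 3 to 60 N. Pads are 15 mm wide; open, the fingers measure 128 mm over their backs; the gripper's body (75 mm by 188 mm) begins 65 mm behind the grasp point.
Start: joints at [1.168, 0.13, 1.488, -0, 1.523, -0.085], TCP at [0.187, 0.57, 0.219] pointing down, gripper open.
Joint ranges: [-2.96, 2.96], [-0.89, 2.26], [0.02, 2.5], [-1.34, 4.48], [0, 2.73], [-2.66, 2.66]. Speed limits (rad/s): [2.39, 2.39, 2.79, 3.14, 3.14, 3.14].

### API

Orientations are given as a rotation vector (axis times angle).
In Python, from plant import robot, read_camera, job gives the robot as it stands.
- The arm moves only by the shell command python3 -m inch 'ROWS' [FORCE]. ROWS is JSON, one flat list of numbers, 5 for each row, row after row: the shift along the world's x, y, z in mm, then the turn about the world's z in degrees, then the opening in per cent of the stroke, from 0 (shut) to 100 (fully open). In form: [dx, dy, dz, yaw, hand, dx, dy, dz, yaw, hand, ...]. A call has 1 to 10 rows; each row is the pose to reach, as a shift and turn from the pose commanded when the call began; what a row does not reach only later rows make up. A row lasts 1/12 s, in which the tool goes at most 41.7 mm and 7.16 degrees, less where a joint would pass 70% of its speed; a pose out of reach is approached as far as the arm can. A call with a gripper value outside its range is refused whole. The fingers move at their own pace and stop on an object; FORCE is the grip in N (left out, the last holds). Time passes only in rows, so rows that repeat a pose let the fingers close. It gives the time, the measured TCP pose, the force, the opening and the grip force at its end, in the units of the state.
- robot.read_state(): the state, without advancing time (a new reading comes with each control period).
- read_camera(name): name is "side" or "top"; returns a dict with "image" (480x640x3 uint8, blue, green, red), "K" (3x3 intrinsics, pixels), "D" ([k1, k2, p1, p2, k3] as OpenCV has them; the pictures are not rectified), "extrinsics" (4x4, takes a point from world to camera coordinates). Camera axes: x right, y down, z forward; pixel columns grow to the right and rows downward; lengths in m; the calibration is good to about 2 mm. A picture is of the moment at which its call begins. There is no depth.
- job.close_job(): hands the job in; it is judged then, once.
The state is a dict: "t": time; "q": joint angles; "dq": joint speeds; "joint_torque": joint torques, N m; "tool_pos": TCP position; "orientation": TCP orientation; "force": force on the tool from outside, world axes, zero at the start; "wrist_torque": the same for the moment, N m; "opening": finger opening in m; "gripper_force": force on a finger pad.
Only numpy, scipy, OpenCV 4.12 (cv2) and the standard library are available. Lean on these libraries where they do the work, as an engineer would, in place of code of your own. Each camera call takes 0.05 s, during which the arm holds its last target. There are 200 camera calls.

## Working session

There is one attempt and no reset: what is moved stays moved. The work goes in short steps, Python scripts to look and compute and a shell command to move; the robot and the scene stay as the last step left them, time stands still between calls to the robot, and variables do not carry over. Pictures are saved under pics/ and viewed, at most 14 in all, crops included, and the job is handed in when it is done.

```bash
ls; mkdir -p pics
python3 - <<'E'
from plant import robot, read_camera
import cv2
s=robot.read_state(); print(s['t'],s['tool_pos'],s['orientation'],s['opening'],robot.grip_point_offset)
for n in('top','side'):
    c=read_camera(n); cv2.imwrite(f'pics/{n}0.png',c['image']); print(c['K'].tolist() if hasattr(c['K'],'tolist') else c['K'],c['D'],c['extrinsics'])
E
```

```text
pics
0.0 [0.18723028 0.56943549 0.21759688] [-4.97085657e-01 -3.10154713e+00  2.82067903e-03] 0.09286125453360669 0.0188
[[477.97283271836426, 0.0, 323.1630319191907], [0.0, 477.97283271836426, 240.32732470095098], [0.0, 0.0, 1.0]] [-0.00650386  0.          0.          0.          0.        ] [[ 0.02125126 -0.99963611 -0.01661435  0.02179152]
 [-0.99427779 -0.01939137 -0.10505067  0.50046403]
 [ 0.10469027  0.01875174 -0.99432807  1.08924134]
 [ 0.          0.          0.          1.        ]]
[[616.6393436830615, 0.0, 321.586277046728], [0.0, 616.6393436830615, 238.52749151830645], [0.0, 0.0, 1.0]] [-0.10218114  0.          0.          0.          0.        ] [[ 0.85693454 -0.51502007 -0.02043339 -0.40062546]
 [-0.34793063 -0.54875842 -0.76013714  0.21973742]
 [ 0.38027289  0.65849717 -0.6494413   1.19031181]
 [ 0.          0.          0.          1.        ]]
```

View pics/top0.png

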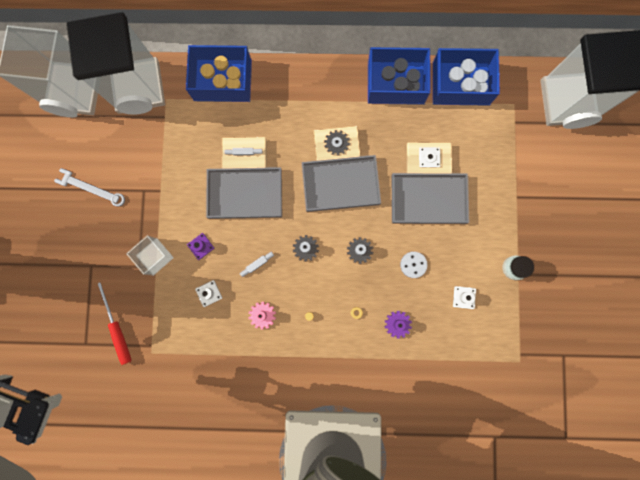

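View pics/side0.png

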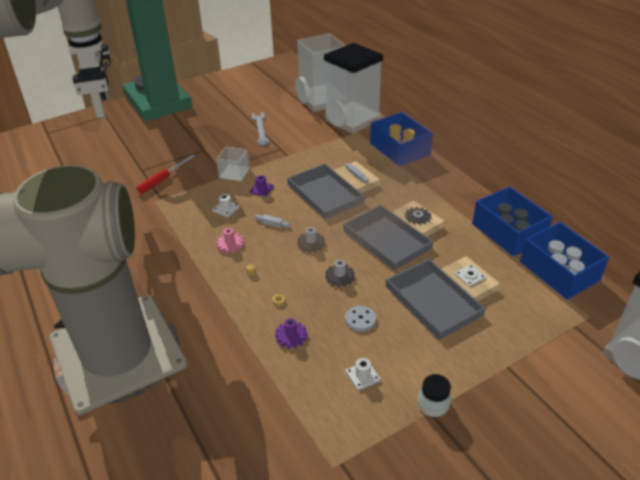

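The top view shows the shaft tray at (244,193), the gear tray at (341,184) and the flange tray at (430,198). The gears are at (306,248) and (361,250), the flanges at (208,293) and (465,297), and the shaft at (257,264). The disc is at (414,264), the cup at (150,256) and the purple/pink decoys need to stay put. Next I'll get blob positions.

```bash
cat > h.py <<'E'
import cv2, numpy as np
from plant import robot, read_camera
def ray(c,uv,z):
    p=cv2.undistortPoints(np.array([[uv]],float),np.array(c['K'],float),np.array(c['D'],float))[0,0]
    E=np.array(c['extrinsics']); R,t=E[:3,:3],E[:3,3]
    o=-R.T@t; d=R.T@np.array([p[0],p[1],1]); return o+d*(z-o[2])/d[2]
def pix(c,P):
    E=np.array(c['extrinsics']); 
    return cv2.projectPoints(np.array([P],float),cv2.Rodrigues(E[:3,:3])[0],E[:3,3],np.array(c['K'],float),np.array(c['D'],float))[0][0,0]
def blobs(c,smax=75,amin=60,roi=(120,110,530,345)):
    hsv=cv2.cvtColor(c['image'],cv2.COLOR_BGR2HSV); m=(hsv[...,1]<smax).astype(np.uint8)*255
    k=np.zeros_like(m); x0,y0,x1,y1=roi; k[y0:y1,x0:x1]=255
    cs=cv2.findContours(m&k,cv2.RETR_EXTERNAL,cv2.CHAIN_APPROX_NONE)[0]
    return [(cv2.minAreaRect(a),cv2.contourArea(a),a) for a in cs if cv2.contourArea(a)>amin]
E
python3 - <<'E'
from h import *
c=read_camera('top')
for r,a,k in blobs(c):
    print(np.round(r[0],1),np.round(r[1],1),round(r[2],1),a, 'z0',ray(c,r[0],0.0)[:2].round(4),'z22',ray(c,r[0],.022)[:2].round(4), [ray(c,p,.022)[:2].round(3).tolist() for p in cv2.boxPoints(r)] if a>2000 else '')
s=read_camera('side')
im=c['image'];rows=[]
for u,v in((306,248),(361,250),(208,293),(465,297),(257,264)):
    rows.append(cv2.resize(im[v-20:v+20,u-20:u+20],(260,260),interpolation=cv2.INTER_CUBIC))
rows.append(rows[0]*0)
cv2.imwrite('pics/crop1.png',np.vstack([np.hstack(rows[:3]),np.hstack(rows[3:])]))
E
```

```text
[463.9 297.2] [22.4 21.8] 6.3 441.5 z0 [ 0.3749 -0.3012] z22 [ 0.375  -0.2952] 
[208.3 293.1] [21.  21.9] 63.4 421.0 z0 [0.3715 0.3024] z22 [0.3717 0.2967] 
[515.5 267. ] [24. 27.] 90.0 519.0 z0 [ 0.4482 -0.4233] z22 [ 0.4469 -0.4149] 
[256.  263.8] [ 8.  39.1] 56.3 233.5 z0 [0.4433 0.1913] z22 [0.4422 0.1878] 
[413.5 264. ] [26. 27.] 90.0 556.0 z0 [ 0.4505 -0.1829] z22 [ 0.4492 -0.1791] 
[360.  250.2] [24.7 24.3] 18.4 385.0 z0 [ 0.4809 -0.0556] z22 [ 0.479  -0.0543] 
[149.4 255.4] [34.6 34.4] 49.4 1076.5 z0 [0.4582 0.4485] z22 [0.4567 0.44  ] 
[305.  247.5] [25. 24.] 90.0 381.5 z0 [0.4846 0.0755] z22 [0.4827 0.0742] 
[430. 198.] [50. 76.] 90.0 3761.5 z0 [ 0.61   -0.2222] z22 [ 0.6057 -0.2177] [[0.664, -0.128], [0.667, -0.308], [0.548, -0.306], [0.544, -0.129]]
[243.5 192.4] [50.2 75.9] 88.9 3653.5 z0 [0.6157 0.228 ] z22 [0.6112 0.2238] [[0.669, 0.318], [0.675, 0.137], [0.554, 0.131], [0.547, 0.31]]
[244. 162.] [ 6. 38.] 90.0 112.5 z0 [0.6911 0.2297] z22 [0.6851 0.2255] 
[340.8 182.8] [50.2 75.3] 84.5 3644.5 z0 [ 0.6434 -0.0072] z22 [ 0.6383 -0.0068] [[0.689, 0.089], [0.709, -0.089], [0.589, -0.102], [0.568, 0.075]]
[428.5 156.5] [43. 27.] 0.0 688.5 z0 [ 0.7123 -0.2189] z22 [ 0.7059 -0.2144] 
[243.  146.2] [17.5 40.4] 88.3 614.5 z0 [0.7307 0.2336] z22 [0.724  0.2293] 
[336.6 142.5] [23.1 24.1] 78.7 364.5 z0 [0.7436 0.0048] z22 [0.7366 0.0049] 
[322.1 135.5] [12.1 14.6] 85.6 101.5 z0 [0.7605 0.0406] z22 [0.7532 0.04  ] 
[347.3 132. ] [10.  17.8] 83.3 88.5 z0 [ 0.7705 -0.0209] z22 [ 0.763  -0.0203] 
[135. 112.] [ 4. 30.] 90.0 80.0 z0 [0.8136 0.506 ] z22 [0.8053 0.4964]
```

View pics/crop1.png

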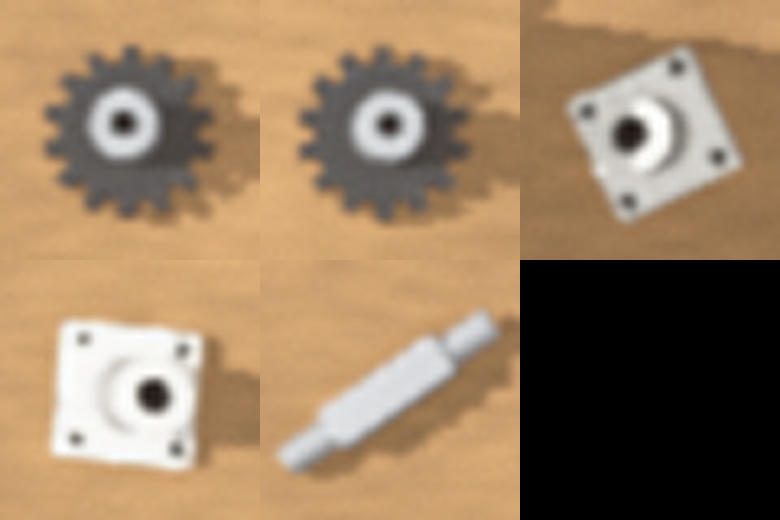

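Crop: hub bores lie at about (304.7,246.5) and (360.4,248.7) for the gears, and (204.5,293.0) and (468.3,297.7) for the flanges. The shaft centre is (256.3,263.6), at about -55° in world.

Run:
```python
from h import *
from scipy.optimize import least_squares
c=read_camera('top')
for n,uv,z in(('g1',(304.65,246.5),.042),('g2',(360.4,248.65),.042),('fl',(204.5,293),.038),('fr',(468.3,297.65),.038),('sh',(256.3,263.6),.012)):
    p=ray(c,uv,z); print(n,p.round(4))
a=ray(c,(237+(287-260)/6.5,244+(460-260)/6.5),.012);b=ray(c,(237+(488-260)/6.5,244+(322-260)/6.5),.012)
print('shaft',(a+b)/2,np.linalg.norm(a-b),np.degrees(np.arctan2(*(b-a)[1::-1])))
for t in ([.372,.297,.038],[.483,.075,.042],[.48,-.055,.042],[.375,-.295,.038]):
    print(t,pix(read_camera('side'),t).round(1))
```

```text
g1 [0.4832 0.074  0.042 ]
g2 [ 0.4808 -0.0542  0.042 ]
fl [0.3719 0.3014 0.038 ]
fr [ 0.3742 -0.3007  0.038 ]
sh [0.4432 0.1888 0.012 ]
shaft [0.44193767 0.18793809 0.012     ] 0.08800136259191087 -54.137163683601855
[0.372, 0.297, 0.038] [225.2 197. ]
[0.483, 0.075, 0.042] [310.  229.1]
[0.48, -0.055, 0.042] [339.6 262.5]
[0.375, -0.295, 0.038] [361.2 361. ]
```

```bash
python3 -m inch '[185,-269,-110,-36,60,185,-269,-110,-36,60,185,-269,-110,-36,60,185,-269,-110,-36,60,185,-269,-110,-36,60,185,-269,-110,-36,60,185,-269,-110,-36,60,185,-269,-110,-36,60,185,-269,-110,-36,60,185,-269,-110,-36,60]' 25
```

```text
t: 1.28
tool_pos: [0.3732, 0.2982, 0.1074]
orientation: [-1.437, -2.793, 0.003]
force: [0.1, -1.0, -0.6]
opening: 0.0559
gripper_force: 0.0
```

```bash
python3 -m inch '[0,0,-40,0,60,0,0,-75,0,60,0,0,-94,0,60,0,0,-94,0,60,0,0,-94,0,0,0,0,-94,0,0,0,0,-94,0,0,0,0,-94,0,0,0,0,-94,0,0,0,0,-94,0,0]' 25
```

```text
t: 2.12
tool_pos: [0.3735, 0.3018, 0.0162]
orientation: [1.431, 2.796, 0.004]
force: [-1.0, -0.3, 7.1]
opening: 0.0274
gripper_force: 25.0
```

```bash
python3 -m inch '[0,0,35,0,0,0,0,70,0,0,20,-41,95,-5,0,38,-78,95,-10,0,56,-115,95,-15,0,74,-152,95,-20,0,92,-189,95,-25,0,110,-226,95,-30,0,128,-263,95,-34,0,146,-300,95,-34,0]'; python3 -m inch '[17,-35,0,0,0,34,-70,0,0,0,51,-105,0,0,0,68,-140,0,0,0,88,-178,0,0,0,88,-178,0,0,0,88,-178,0,0,0]'
```

```text
t: 2.95
tool_pos: [0.5167, 0.0039, 0.1102]
orientation: [2.192, 2.25, 0.001]
force: [0.3, 1.8, -0.2]
opening: 0.0273
gripper_force: 25.0
t: 3.53
tool_pos: [0.6041, -0.1743, 0.109]
orientation: [-2.19, -2.252, 0.001]
force: [-0.8, 0.3, -0.0]
opening: 0.0274
gripper_force: 25.0
```

```bash
python3 -m inch '[0,0,-35,0,0,0,0,-65,0,0,0,0,-80,0,0,0,0,-90,0,0,0,0,-90,0,0,0,0,-90,0,0]'; python3 -m inch '[0,0,0,0,52,0,0,0,0,52,0,0,0,0,52,0,0,15,0,52,0,0,50,0,52,0,0,90,0,52,0,0,90,0,52]'
```

```text
t: 4.03
tool_pos: [0.6039, -0.1709, 0.02]
orientation: [-2.185, -2.257, -0.0]
force: [-0.4, 0.0, -0.2]
opening: 0.0274
gripper_force: 25.0
t: 4.62
tool_pos: [0.6091, -0.1737, 0.1197]
orientation: [2.178, 2.247, 0.009]
force: [0.4, -0.9, 1.9]
opening: 0.0482
gripper_force: 0.0
```

```bash
python3 -m inch '[-35,-19,0,0,60,-70,-37,0,0,60,-105,-56,0,0,60,-140,-74,0,0,60,-175,-93,0,0,60,-205,-109,0,0,60,-232,-122,0,0,60,-232,-122,0,0,60,-232,-122,0,0,60]'
python3 - <<'E'
from h import *
c=read_camera('top');s=read_camera('side')
cv2.imwrite('pics/c2.png',np.hstack([cv2.resize(c['image'][120:330,370:520],(420,588)),cv2.resize(s['image'][240:420,280:500],(380,310))[:310].repeat(1,0) if 0 else cv2.resize(s['image'][200:440,300:455],(380,588))]))
print(robot.read_state()['tool_pos'])
E
```

```text
t: 5.37
tool_pos: [0.3713, -0.295, 0.1103]
orientation: [2.189, 2.251, 0.0]
force: [0.1, 0.6, 1.5]
opening: 0.0557
gripper_force: 0.0
[ 0.37273262 -0.29412561  0.1102335 ]
```

View pics/c2.png

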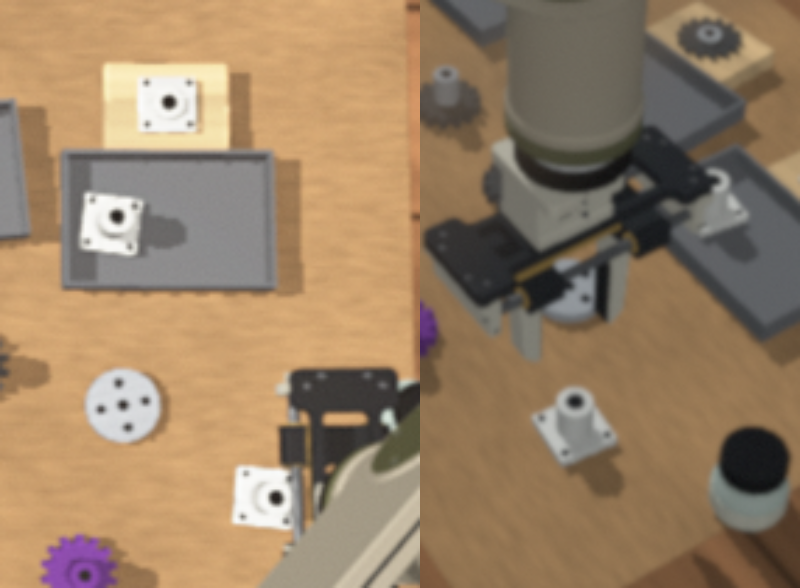

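The first flange lies flat in the left half of the flange tray (crop 112,222). The measured TCP is about 5 mm left of the target, so I'll correct that and descend.

```bash
python3 -m inch '[1,-5,-35,0,60,1,-5,-70,0,60,1,-5,-95,0,60,1,-5,-95,0,60,1,-5,-95,0,0,1,-5,-95,0,0,1,-5,-95,0,0,1,-5,-95,0,0,1,-5,-95,0,0]' 25;  python3 -c "
from plant import robot
print(robot.read_state())"
```

```text
t: 6.22
tool_pos: [0.3741, -0.2998, 0.0163]
orientation: [2.184, 2.254, 0.0]
force: [1.9, -0.1, 7.4]
opening: 0.0277
gripper_force: 25.1
{'t': 6.2167, 'q': array([-7.82695636e-01,  6.44666582e-03,  2.00861323e+00,  1.57646713e-04,
        1.12361220e+00, -8.14176882e-01]), 'dq': array([ 2.89111761e-04, -1.28607336e-03,  1.89920213e-04, -2.52165136e-05,
        2.10335812e-03, -1.27564444e-03]), 'joint_torque': array([-1.22405891e-01, -4.16976857e+01, -4.15254128e+01, -1.97461545e-01,
        3.33152907e-01,  7.92888401e-03]), 'tool_pos': array([ 0.37412177, -0.29981655,  0.01626914]), 'orientation': array([2.18424394e+00, 2.25395893e+00, 1.63454328e-04]), 'force': array([ 1.85413836, -0.13237638,  7.35335587]), 'wrist_torque': array([-0.07319727, -0.17017867, -0.00027187]), 'gripper_force': 25.104451775550842, 'opening': 0.027653157697833754}
```

```bash
python3 -m inch '[0,0,35,0,0,0,0,70,0,0,35,6,95,0,0,70,13,95,0,0,105,19,95,0,0,140,25,95,0,0,175,32,95,0,0,208,38,95,0,0,233,42,95,0,0,233,42,95,0,0]'; python3 -m inch '[0,0,0,0,0,0,0,0,0,0]'
```

```text
t: 7.05
tool_pos: [0.6099, -0.2554, 0.1098]
orientation: [2.183, 2.257, 0.003]
force: [0.4, -1.0, -1.1]
opening: 0.0274
gripper_force: 25.0
t: 7.22
tool_pos: [0.6054, -0.257, 0.1096]
orientation: [-2.186, -2.256, 0.001]
force: [-0.5, 0.9, -0.4]
opening: 0.0272
gripper_force: 25.0
```

```bash
python3 -m inch '[0,0,-35,0,0,0,0,-65,0,0,0,0,-80,0,0,0,0,-90,0,0,0,0,-90,0,0,0,0,-90,0,0]'; python3 -m inch '[0,0,0,0,52,0,0,0,0,52,0,0,0,0,52,0,0,15,0,52,0,0,50,0,52,0,0,90,0,52,0,0,90,0,52]'; python3 -m inch '[-21,34,0,0,60,-42,68,0,0,60,-63,102,0,0,60,-84,136,0,0,60,-105,170,0,0,60,-126,203,0,0,60,-126,203,0,0,60,-126,203,0,0,60]'; python3 -m inch '[0,0,0,0,60,0,0,0,0,60]'
```

```text
t: 7.72
tool_pos: [0.6056, -0.2575, 0.0203]
orientation: [2.187, 2.255, -0.0]
force: [-0.1, 0.3, -1.7]
opening: 0.0275
gripper_force: 25.0
t: 8.3
tool_pos: [0.6109, -0.2594, 0.1211]
orientation: [2.177, 2.246, 0.006]
force: [0.7, -0.8, 2.0]
opening: 0.0484
gripper_force: 0.0
t: 8.97
tool_pos: [0.4798, -0.0525, 0.1109]
orientation: [2.182, 2.258, 0.002]
force: [-0.3, -0.9, 0.9]
opening: 0.0561
gripper_force: 0.0
t: 9.13
tool_pos: [0.4813, -0.0549, 0.1108]
orientation: [2.186, 2.254, 0.001]
force: [0.2, -0.6, 0.9]
opening: 0.0561
gripper_force: 0.0
```

```bash
python3 -m inch '[0,0,-35,0,60,0,0,-70,0,60,0,0,-91,0,60,0,0,-91,0,60,0,0,-91,0,0,0,0,-91,0,0,0,0,-91,0,0,0,0,-91,0,0,0,0,-91,0,0,0,0,-91,0,0]' 45
```

```text
t: 9.97
tool_pos: [0.481, -0.0542, 0.0198]
orientation: [2.185, 2.255, 0.002]
force: [-0.6, -0.5, 4.1]
opening: 0.0229
gripper_force: 45.0
```

```bash
python3 -m inch '[0,0,30,0,0,0,0,60,0,0,10,0,90,0,0,40,1,95,1,0,75,2,95,3,0,110,3,95,5,0,140,4,95,5,0,162,5,95,5,0,162,5,95,5,0,162,5,95,5,0]'; python3 -m inch '[0,0,0,0,0,0,0,0,0,0]'
```

```text
t: 10.8
tool_pos: [0.642, -0.0487, 0.1126]
orientation: [-2.084, -2.349, 0.002]
force: [-0.3, 0.3, -3.0]
opening: 0.0228
gripper_force: 45.0
t: 10.97
tool_pos: [0.6409, -0.0489, 0.1134]
orientation: [-2.085, -2.348, 0.001]
force: [0.0, 0.6, -2.0]
opening: 0.023
gripper_force: 45.0
```

```bash
python3 -m inch '[0,0,-35,0,0,0,0,-65,0,0,0,0,-80,0,0,0,0,-90,0,0,0,0,-90,0,0,0,0,-90,0,0]'; python3 -m inch '[0,0,0,0,52,0,0,0,0,52,0,0,0,0,52,0,0,15,0,52,0,0,50,0,52,0,0,90,0,52,0,0,90,0,52]'; python3 -m inch '[-26,20,0,0,60,-52,40,0,0,60,-78,60,0,0,60,-104,80,0,0,60,-130,100,0,0,60,-158,123,0,0,60,-158,123,0,0,60,-158,123,0,0,60]'; python3 -m inch '[0,0,0,0,60,0,0,0,0,60]'
```

```text
t: 11.47
tool_pos: [0.6419, -0.0491, 0.0243]
orientation: [2.086, 2.349, 0.0]
force: [-0.0, 0.1, -1.4]
opening: 0.0233
gripper_force: 45.0
t: 12.05
tool_pos: [0.6475, -0.0497, 0.125]
orientation: [2.078, 2.34, 0.012]
force: [0.6, 0.1, 2.4]
opening: 0.0481
gripper_force: 0.0
t: 12.72
tool_pos: [0.4835, 0.0751, 0.1149]
orientation: [2.082, 2.35, 0.002]
force: [0.8, 0.8, 1.3]
opening: 0.0559
gripper_force: 0.0
t: 12.88
tool_pos: [0.4854, 0.0736, 0.1148]
orientation: [2.085, 2.347, 0.002]
force: [-0.4, 0.2, -0.1]
opening: 0.0557
gripper_force: 0.0
```

Time is plentiful, so I'll take a quick look before gripping the second wheel.

```bash
python3 -m inch '[0,0,-35,0,60,0,0,-70,0,60,0,0,-95,0,60,0,0,-95,0,60,0,0,-95,0,0,0,0,-95,0,0,0,0,-95,0,0,0,0,-95,0,0,0,0,-95,0,0,0,0,-95,0,0]' 45
python3 - <<'E'
from h import *
c=read_camera('top');s=read_camera('side')
cv2.imwrite('pics/c3.png',np.hstack([cv2.resize(c['image'][120:330,280:480],(400,420)),cv2.resize(s['image'][170:350,270:500],(390,420))]))
E
```

```text
t: 13.72
tool_pos: [0.4849, 0.0741, 0.0198]
orientation: [2.085, 2.348, 0.002]
force: [-1.4, -1.0, 5.5]
opening: 0.0231
gripper_force: 45.0
```

View pics/c3.png

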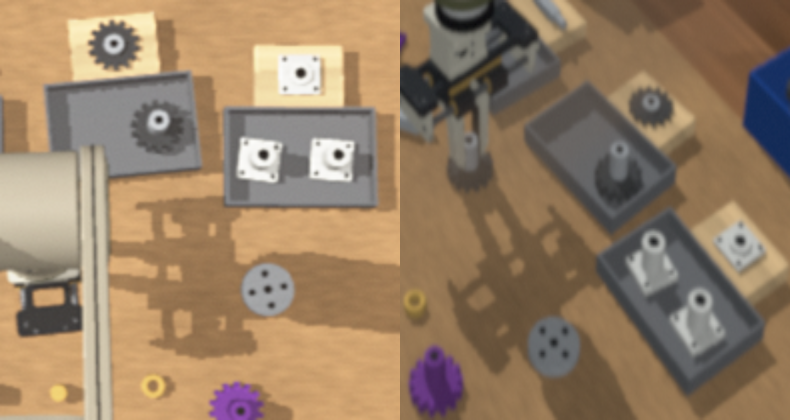

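Both flanges and the first wheel lie flat in their trays, and the second wheel is gripped by its hub. The disc hasn't moved.

```bash
python3 -m inch '[0,0,30,0,0,0,0,60,0,0,10,-3,90,0,0,40,-11,95,0,0,75,-20,95,0,0,110,-29,95,0,0,135,-36,95,0,0,148,-39,95,0,0,148,-39,95,0,0,148,-39,95,0,0]'; python3 -m inch '[0,0,0,0,0,0,0,0,0,0]'; python3 -m inch '[0,0,-35,0,0,0,0,-65,0,0,0,0,-80,0,0,0,0,-90,0,0,0,0,-90,0,0,0,0,-90,0,0]'
```

```text
t: 14.65
tool_pos: [0.6316, 0.035, 0.1129]
orientation: [-2.086, -2.348, 0.001]
force: [-0.1, 0.1, -1.1]
opening: 0.0229
gripper_force: 45.0
t: 14.82
tool_pos: [0.6308, 0.0355, 0.1134]
orientation: [-2.085, -2.349, 0.001]
force: [-0.4, -0.4, -1.5]
opening: 0.0232
gripper_force: 45.0
t: 15.32
tool_pos: [0.6316, 0.0354, 0.0241]
orientation: [2.085, 2.35, 0.0]
force: [0.7, -0.6, -1.3]
opening: 0.023
gripper_force: 45.0
```

```bash
python3 -m inch '[0,0,0,0,52,0,0,0,0,52,0,0,0,0,52,0,0,15,0,52,0,0,50,0,52,0,0,90,0,52,0,0,90,0,52]'; python3 -m inch '[-26,21,0,5,60,-52,42,0,10,60,-78,63,0,15,60,-104,84,0,20,60,-130,105,0,25,60,-160,130,0,28,60,-189,153,0,28,60,-189,153,0,28,60,-189,153,0,28,60]'; python3 -m inch '[0,0,0,0,60,0,0,0,0,60]'
```

```text
t: 15.9
tool_pos: [0.6374, 0.035, 0.1237]
orientation: [2.079, 2.341, 0.014]
force: [1.9, -0.5, 2.5]
opening: 0.0481
gripper_force: 0.0
t: 16.65
tool_pos: [0.4423, 0.1893, 0.1142]
orientation: [1.451, 2.785, 0.002]
force: [0.8, -0.5, -0.1]
opening: 0.0559
gripper_force: 0.0
t: 16.82
tool_pos: [0.4441, 0.1876, 0.1142]
orientation: [1.456, 2.782, 0.001]
force: [-0.4, -0.2, -0.7]
opening: 0.0556
gripper_force: 0.0
```

```bash
python3 -m inch '[0,0,-35,0,60,0,0,-70,0,60,0,0,-95,0,60,0,0,-102,0,60,0,0,-102,0,60,0,0,-102,0,60]' 40;python3 -m inch '[0,0,-3,0,60,0,0,-5,0,60,0,0,-5,0,60,0,0,-5,0,60]'
```

```text
t: 17.32
tool_pos: [0.4439, 0.1877, 0.0124]
orientation: [1.457, 2.783, 0.0]
force: [0.3, 0.6, 0.6]
opening: 0.0555
gripper_force: 0.0
t: 17.65
tool_pos: [0.4437, 0.1883, 0.0075]
orientation: [1.455, 2.783, 0.002]
force: [-0.2, 0.3, -0.6]
opening: 0.0555
gripper_force: 0.0
```

No contact yet, so I'll go 3 mm lower and close.

```bash
python3 -m inch '[0,0,-3,0,60,0,0,-3,0,60,0,0,-3,0,0,0,0,-3,0,0,0,0,-3,0,0,0,0,-3,0,0,0,0,-3,0,0,0,0,-3,0,0,0,0,-3,0,0]' 40
```

```text
t: 18.4
tool_pos: [0.4431, 0.1881, 0.0037]
orientation: [1.456, 2.784, 0.0]
force: [-0.4, 0.9, 0.3]
opening: 0.0158
gripper_force: 40.0
```

```bash
python3 -m inch '[0,0,30,0,0,0,0,60,0,0,10,2,90,-5,0,40,9,100,-10,0,75,16,100,-16,0,110,24,100,-22,0,140,30,100,-28,0,168,36,100,-32,0,168,36,100,-32,0,168,36,100,-32,0]'; python3 -m inch '[0,0,0,0,0,0,0,0,0,0]'; python3 -m inch '[0,0,-35,0,0,0,0,-65,0,0,0,0,-85,0,0,0,0,-95,0,0,0,0,-95,0,0,0,0,-95,0,0]'
```

```text
t: 19.23
tool_pos: [0.6113, 0.2239, 0.102]
orientation: [-2.166, -2.274, 0.003]
force: [0.0, -0.0, 0.0]
opening: 0.0154
gripper_force: 40.0
t: 19.4
tool_pos: [0.61, 0.2239, 0.1035]
orientation: [-2.165, -2.276, 0.001]
force: [0.7, 0.3, -2.0]
opening: 0.0156
gripper_force: 40.0
t: 19.9
tool_pos: [0.6106, 0.2241, 0.0094]
orientation: [2.166, 2.275, 0.001]
force: [0.6, -0.1, -0.4]
opening: 0.0161
gripper_force: 40.0
```

```bash
python3 -m inch '[0,0,-1,0,0,0,0,-1,0,0,0,0,-1,0,48,0,0,-1,0,48,0,0,-1,0,48,0,0,15,0,48,0,0,50,0,48,0,0,85,0,48,-35,0,105,0,48,-35,0,105,0,48]'; python3 -m inch '[-40,30,20,0,60,-80,60,40,0,60,-120,90,60,0,60,-160,120,60,0,60,-200,150,60,0,60,-230,180,60,0,60,-230,180,60,0,60,-230,180,60,0,60]';python3 - <<'E'
from h import *
c=read_camera('top');s=read_camera('side')
cv2.imwrite('pics/t4.png',c['image']);cv2.imwrite('pics/s4.png',s['image'][100:400,140:540])
E
```

```text
t: 20.73
tool_pos: [0.5752, 0.2251, 0.1191]
orientation: [2.165, 2.274, 0.008]
force: [-0.3, -0.1, 0.3]
opening: 0.0444
gripper_force: 0.0
t: 21.4
tool_pos: [0.3419, 0.4073, 0.1739]
orientation: [-2.161, -2.277, -0.001]
force: [-0.5, -0.2, 0.5]
opening: 0.0559
gripper_force: 0.0
```

View pics/t4.png

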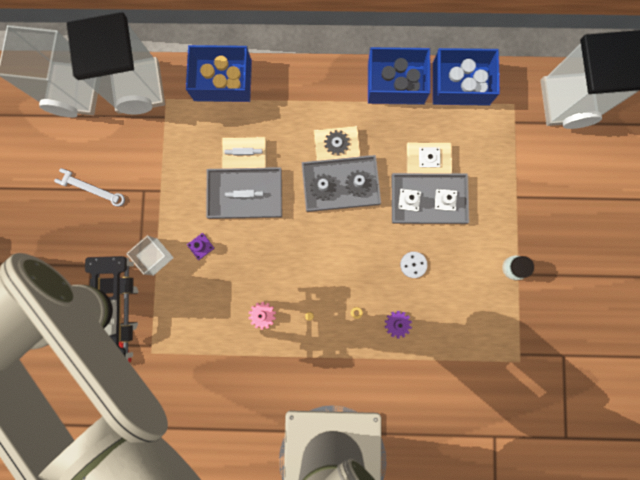

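View pics/s4.png

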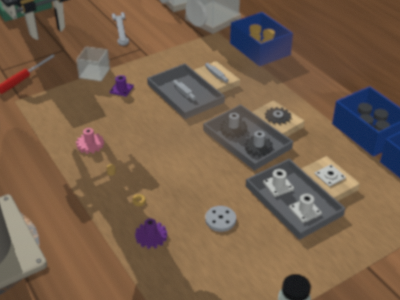

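All five parts lie flat in the right trays: shaft (244,195), wheels (323,184) and (359,181), flanges (410,199) and (448,199). The disc (414,264) and cup (150,256) are where they started. Nothing touches the robot, so I'm handing in.

```bash
python3 -c "
from plant import job
print(job.close_job())"
```

```text
the job is handed in; nothing more can be done
None
```

The job is handed in: all five parts lie flat in their matching trays, hubs up, the disc and cup look unmoved, and the robot clock stood at about 21 s of the 122 s; the hand-in returned no verdict.

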